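# Weigh the knob-capped parts tube

### The arm

A 6-joint arm with a two-finger parallel gripper is mounted at the origin on the work surface. World frame = base frame: x ahead of the robot, y to its left, z up, the work surface at z = 0. Lengths are in m, angles in rad, forces in N, time in s.
With the tool pointing down it reaches from about 0.25 to 0.725 m from the base axis. Payload 4 kg.
Tool frame: the origin (TCP) lies at the very end of the fingers, on their centre line; the grasp point (between the pads) lies 19 mm behind it; z points along the fingers, y is the direction in which the jaws open and shut (so a half turn about z gives the same grasp; the last joint's range is limited). The gripper opens to 85 mm and grips with 20 to 120 N. Pads are 22 mm wide; open, the fingers measure 114 mm over their backs; the gripper's body (76 mm by 85 mm) begins 54 mm behind the grasp point. The pads swing forward as they close: fully open they stand 13 mm farther back than shut.
Start: joints at [1.293, 0.241, 0.005, 1.335, 0, 1.571], TCP at [0.137, 0.481, 0.231] pointing down, gripper open.
Joint ranges: [-2.72, 2.72], [-1.05, 1.87], [-1.09, 1.28], [-1.99, 2.15], [-1.42, 1.44], [-3.14, 3.14]. Speed limits (rad/s): [2.79, 2.79, 3.14, 3.14, 3.14, 3.14].

### API

Orientations are given as a unit quaternion [x, y, z, w].
In Python, from workcell import bot, camera gives the robot as it stands. The module is installed in compiled form; this text tells all that it offers.
- The arm moves only by the tool send_rows, never from a script. Its argument "deltas" is a list of rows, each an object with "grip": the opening, from 0 (shut) to 1 (fully open); "translation": the shift along the tool's x, y, z in m, a list of three; "twist": the turn, a rotation vector about the tool's x, y, z in degrees, a list of three. A call has 1 to 5 rows; each row is the pose to reach, as a shift and turn from the pose measured when the call began, along the tool's axes at that moment; what a row does not reach only later rows make up. A row lasts 1/8 s, in which the tool goes at most 62.5 mm and 10.7 degrees, less where a joint would pass 70% of its speed; a pose out of reach is approached as far as the arm can. A call with a gripper value outside its range is refused whole. The fingers move at their own pace and stop on an object; the grip force is fixed at half the most. Time passes only in rows, so rows that repeat a pose let the fingers close. It gives the time, the measured TCP pose, the force and the opening at its end, in the units of the state.
- bot.get_obs(): the state, without advancing time (a new reading comes with each control period).
- camera(name): name is "scene" or "top" or "wrist"; returns a dict with "color" (480x640x3 uint8, blue, green, red), "intrinsics" (3x3 intrinsics, pixels), "xyz" and "rotation" of the camera in the world. Camera axes: x right, y down, z forward; pixel columns grow to the right and rows downward; lengths in m; the calibration is good to about 2 mm. The wrist camera is an equidistant fisheye: a pixel r from the principal point sees the ray r / f radians off the axis. A picture is of the moment at which its call begins. There is no depth.
- bot.job_done(): hands the job in, once; it reports no verdict.
The state is a dict: "clock": time; "joint_pos": joint angles; "joint_vel": joint speeds; "tau": joint torques, N m; "eef_pos": TCP position; "tool_rot": TCP orientation; "ft_force": force on the tool from outside, world axes, zero at the start; "ft_torque": the same for the moment, N m; "grip_width": finger opening in m.
Only numpy, scipy, OpenCV 4.12 (cv2) and the standard library are available. Lean on these libraries where they do the work, as an engineer would, in place of code of your own. Each camera call takes 0.05 s, during which the arm holds its last target.

### The job

Take the parts tube with the ball knob on its cap out of the crowded wooden rack, going in where there is room beside it, and stand it upright on the pan of the counting scale, its foot wholly on the pan. Set it down, do not drop it, and leave the other tubes standing in their cells.

Things in the scene. Friction and masses are not known exactly. Their poses are not given: they have to be found in the camera images.
- tube_center (a point): Centre, half-way up, of the wanted parts tube: a plain aluminium cylinder 30 mm in diameter, the only one in the rack whose steel cap carries a ball knob. Total height 96 mm, flat foot 48 mm below this point; straight sides from 48 mm below to 21 mm above it; on top a ball 22 mm across on a thin neck, standing 24 mm or more above the other tubes. 60 to 130 g. z is its axis, upright at the start.
- rack: Open-topped wooden rack, fixed, 130 (x) by 214 (y) by 28 mm high, 3 by 5 square cells at 42 mm pitch, 38 mm inside; origin under its centre, floor 6 mm up. Nine tubes, the wanted one in any of: x = -42 or 42 with y = -84, -42, 0 mm; y = 84 with x = -42, 0, 42 mm. Tubes in adjacent cells are 12 mm apart, too close for a finger; each tube has 45 mm or more free on two opposite sides only.
- scale_pan (a point): Centre of the top face of the counting scale's round steel pan, 120 mm in diameter, 48 mm above the bench. The pan is rigid. The scale is fixed: a low white box under the pan, 190 by 160 mm, its top 34 mm above the bench, with a dark display strip; nothing on it stands above the pan.
- flat1_center (a point): Centre, half-way up, of a neighbouring parts tube with a flat cap: same aluminium cylinder, 30 mm in diameter, 72 mm high, z its axis. Stays in the rack.
- flat2_center (a point): Centre, half-way up, of a neighbouring parts tube with a flat cap: same aluminium cylinder, 30 mm in diameter, 66 mm high, z its axis. Stays in the rack.
- flat3_center (a point): Centre, half-way up, of a neighbouring parts tube with a flat cap: same aluminium cylinder, 30 mm in diameter, 72 mm high, z its axis. Stays in the rack.
- flat4_center (a point): Centre, half-way up, of a neighbouring parts tube with a flat cap: same aluminium cylinder, 30 mm in diameter, 66 mm high, z its axis. Stays in the rack.
- flat5_center (a point): Centre, half-way up, of a neighbouring parts tube with a flat cap: same aluminium cylinder, 30 mm in diameter, 72 mm high, z its axis. Stays in the rack.
- flat6_center (a point): Centre, half-way up, of a neighbouring parts tube with a flat cap: same aluminium cylinder, 30 mm in diameter, 66 mm high, z its axis. Stays in the rack.
- flat7_center (a point): Centre, half-way up, of a neighbouring parts tube with a flat cap: same aluminium cylinder, 30 mm in diameter, 72 mm high, z its axis. Stays in the rack.
- flat8_center (a point): Centre, half-way up, of a neighbouring parts tube with a flat cap: same aluminium cylinder, 30 mm in diameter, 66 mm high, z its axis. Stays in the rack.
Not all that is in view belongs to the job. Leave any blue or purple look-alike of the part that bears flat3_center alone.

How it is judged:
By the outcome, as a careful person would: the job done as asked, in the order asked, and still so for the second after the job is handed in, with the robot touching nothing.
It also fails if it takes over 34 s, if anything falls off the work surface, if the arm or the gripper's body presses on something with over 40 N, if the wrist force passes 120 N, or if a joint passes its speed limit or range.

## Working session

There is one attempt and no reset: what is moved stays moved. The work goes in short steps, Python scripts to look and compute and a tool call to move; the robot and the scene stay as the last step left them, time stands still between calls to the robot, and variables do not carry over. Pictures are saved under pics/ and viewed, and the job is handed in when it is done.

Besides the shell and the picture viewer there is one more tool, called after ">>>" by a JSON object that holds its "op" and its "data", one argument or row to a line. send_rows: Moves the arm, as the interface text tells. Its arguments: {"type":"object","properties":{"deltas":{"type":"array","items":{"type":"object","properties":{"grip":{"type":"number"},"translation":{"type":"array","items":{"type":"number"}},"twist":{"type":"array","items":{"type":"number"}}}}}},"required":["deltas"]}

```bash
mkdir -p pics; python3 - <<'E'
from workcell import bot,camera
import cv2,numpy as np,pickle
o=bot.get_obs();print({k:np.round(v,4).tolist() for k,v in o.items()})
d={}
for n in("scene","top","wrist"):
    c=camera(n);d[n]=c;cv2.imwrite(f"pics/{n}0.png",c["color"]);print(n,c["intrinsics"].tolist(),np.round(c["xyz"],4),np.round(c["rotation"],3).tolist())
pickle.dump(d,open("c0.pkl","wb"))
E
```

```text
{'clock': 0.0, 'joint_pos': [1.293, 0.2414, 0.0037, 1.3352, 0.0, 1.5708], 'joint_vel': [0.0005, 0.0003, -0.0001, -0.0014, -0.0032, 0.0016], 'tau': [0.0007, -37.232, 25.2406, 0.017, -0.0002, 0.0], 'eef_pos': [0.1369, 0.4802, 0.2304], 'tool_rot': [0.1385, 0.9904, -0.0011, -0.0002], 'ft_force': [-0.7321, 0.6192, -0.3471], 'ft_torque': [-0.0531, -0.0106, 0.0287], 'grip_width': 0.0853}
scene [[493.4889431782961, 0.0, 318.071606286449], [0.0, 493.4889431782961, 238.73209655992557], [0.0, 0.0, 1.0]] [0.9584 0.56   0.5653] [0.287, 0.843, -0.427, -0.154]
top [[501.17827158639307, 0.0, 327.1291721199163], [0.0, 501.17827158639307, 242.27909798462852], [0.0, 0.0, 1.0]] [0.4053 0.0489 1.1906] [0.712, -0.699, 0.05, -0.044]
wrist [[371.64829954431775, 0.0, 315.83397013045715], [0.0, 371.64829954431775, 236.5025887797508], [0.0, 0.0, 1.0]] [0.0738 0.4989 0.3736] [0.791, 0.597, 0.078, 0.105]
```

View pics/scene0.png

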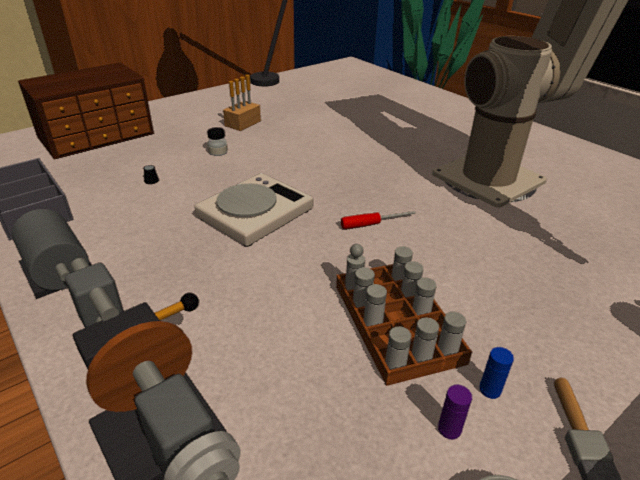

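View pics/top0.png

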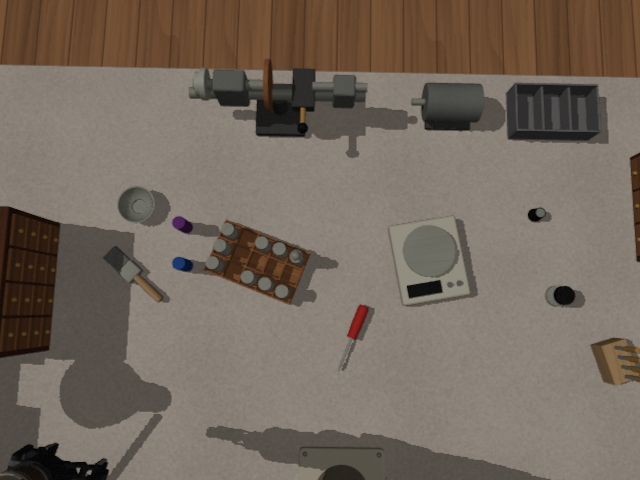

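View pics/wrist0.png

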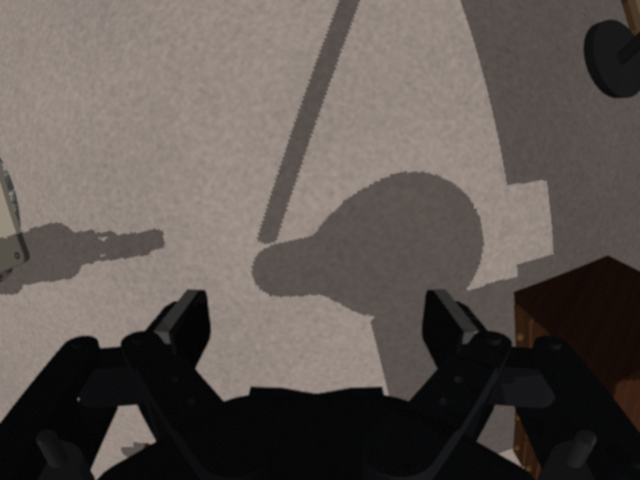

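The knob tube shows at (356,255) in the scene view and about (297,256) in the top view. The scale pan is at about (430,250) in the top view. I'll enlarge both views of the rack.

```bash
cat > h.py <<'E'
import numpy as np,pickle,cv2
from scipy.spatial.transform import Rotation as R
def ray(c,u,v,fish=False):
    K=c["intrinsics"];x=(u-K[0,2])/K[0,0];y=(v-K[1,2])/K[1,1]
    if fish:
        r=np.hypot(x,y);d=np.array([x/r*np.sin(r),y/r*np.sin(r),np.cos(r)]) if r>1e-9 else np.array([0,0,1.])
    else: d=np.array([x,y,1.])
    return np.array(c["xyz"]),R.from_quat(c["rotation"]).apply(d/np.linalg.norm(d))
def plane(c,u,v,z,fish=False):
    o,d=ray(c,u,v,fish);return o+d*(z-o[2])/d[2]
def tri(a,b):
    (o1,d1),(o2,d2)=a,b
    s=np.linalg.lstsq(np.c_[d1,-d2],o2-o1,rcond=None)[0]
    p,q=o1+s[0]*d1,o2+s[1]*d2;return (p+q)/2,np.linalg.norm(p-q)
def proj(c,p,fish=False):
    q=R.from_quat(c["rotation"]).inv().apply(np.array(p)-c["xyz"]);K=c["intrinsics"]
    if fish:
        t=np.arctan2(np.hypot(q[0],q[1]),q[2]);h=np.hypot(q[0],q[1]);return K[0,2]+K[0,0]*t*q[0]/h,K[1,2]+K[1,1]*t*q[1]/h
    return K[0,2]+K[0,0]*q[0]/q[2],K[1,2]+K[1,1]*q[1]/q[2]
E
python3 - <<'E'
import pickle,cv2,numpy as np
d=pickle.load(open("c0.pkl","rb"))
a=d["top"]["color"][210:310,195:320];b=d["scene"]["color"][230:390,320:480]
cv2.imwrite("pics/topc.png",cv2.resize(a,None,fx=6,fy=6,interpolation=cv2.INTER_CUBIC))
cv2.imwrite("pics/scenec.png",cv2.resize(b,None,fx=3.7,fy=3.7,interpolation=cv2.INTER_CUBIC))
E
```

```text
(no output)
```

View pics/topc.png

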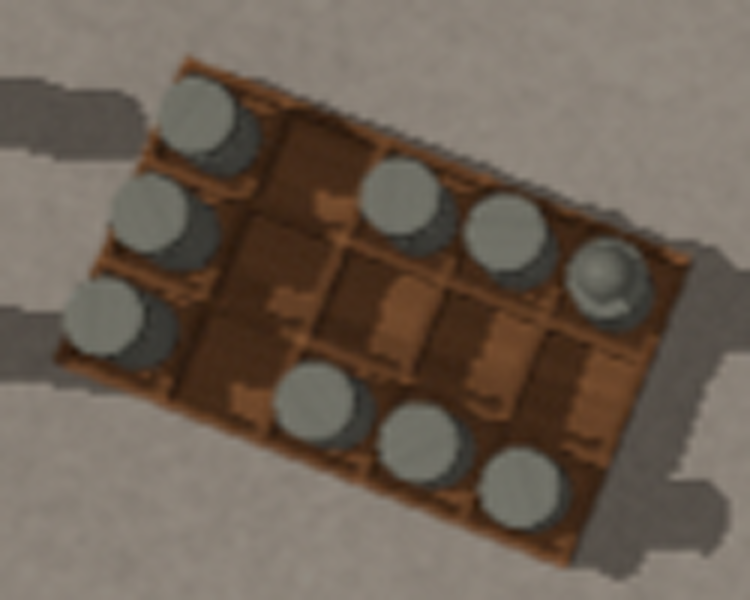

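View pics/scenec.png

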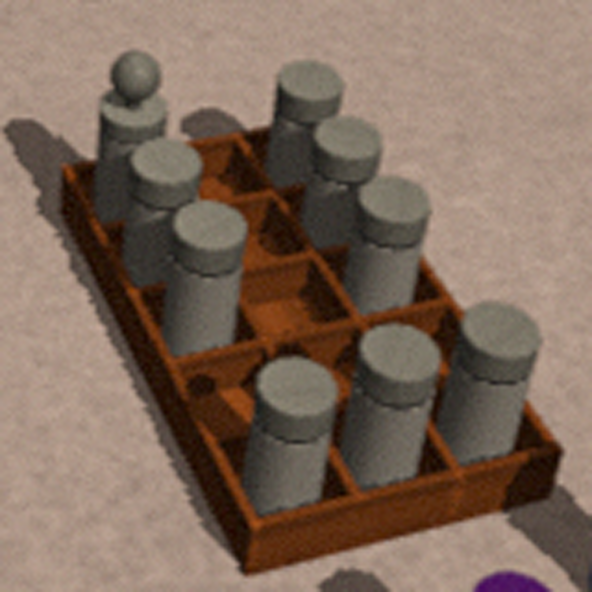

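The top crop shows the nine tubes at about (228,229), (220,245), (212,262), (262,242), (279,248), (296,255), (247,277), (265,284) and (282,291). Only the tube at (296,255), scene (356,255), has a ball knob. It stands in the corner cell, with a neighbour along the rack's long side. The free sides are across the rack: the empty middle column and the outside.

```bash
python3 - <<'E'
from h import *
d=pickle.load(open("c0.pkl","rb"));T,S=d["top"],d["scene"]
print("ball",tri(ray(T,195+603/6-.5,210+271/6-.5),ray(S,320+135/3.7-.5,230+76/3.7-.5)))
# rack corners
P=[(190,62),(688,262),(572,563),(60,360)]
C=np.array([plane(T,195+u/6-.5,210+v/6-.5,.028) for u,v in P]);print(np.round(C,4))
print("sizes",[np.linalg.norm(C[i]-C[(i+1)%4]) for i in range(4)],"ctr",C.mean(0))
l=(C[1]-C[0])+(C[2]-C[3]);w=(C[0]-C[3])+(C[1]-C[2]);print("long yaw",np.degrees(np.arctan2(l[1],l[0])),"short yaw",np.degrees(np.arctan2(w[1],w[0])))
l/=np.linalg.norm(l);s=np.array([l[1],-l[0],0])
for sg in(1,-1):print("cell",C.mean(0)+84*1e-3*l+sg*.042*np.array([-l[1],l[0],0]))
tops={'e':(403,197,.078),'f':(506,232,.078),'e2':(403,197,.072),'f2':(506,232,.072)}
for k,(u,v,z) in tops.items():print(k,plane(T,195+u/6-.5,210+v/6-.5,z))
# pan
for n,c,roi in(("top",T,(380,200,480,310)),("scene",S,(190,165,320,245))):
    x0,y0,x1,y1=roi;im=c["color"][y0:y1,x0:x1];cv2.imwrite(f"pics/pan_{n}.png",cv2.resize(im,None,fx=5,fy=5,interpolation=cv2.INTER_CUBIC))
E
```

```text
ball (array([0.52277032, 0.11126212, 0.09336294]), np.float64(0.0007190271128815692))
[[0.6094 0.2784 0.028 ]
 [0.5341 0.0818 0.028 ]
 [0.4172 0.1238 0.028 ]
 [0.4918 0.3235 0.028 ]]
sizes [np.float64(0.21055586577656105), np.float64(0.12420583150302408), np.float64(0.21315566291029497), np.float64(0.1260263910616187)] ctr [0.51314589 0.20184666 0.028     ]
long yaw -110.70703889696128 short yaw -20.357390080141236
cell [0.52273117 0.10842224 0.028     ]
cell [0.44415752 0.13812378 0.028     ]
e [0.55108119 0.18707829 0.078     ]
f [0.53862846 0.14833376 0.078     ]
e2 [0.55186739 0.18782352 0.072     ]
f2 [0.53934751 0.14887005 0.072     ]
```

View pics/pan_top.png

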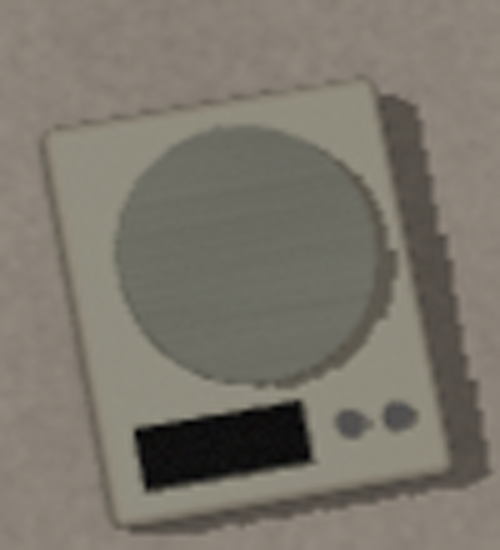

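View pics/pan_scene.png

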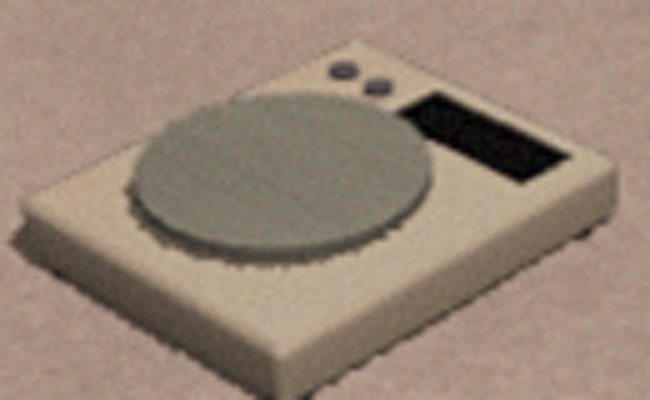

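```bash
cat >> h.py <<'E'
def goal(o,pos,yaw):  # yaw of tool y axis, tool down -> translation mm & rotvec deg in the tool frame
    q=R.from_quat(o["tool_rot"]);a=np.radians(yaw)
    y=np.array([np.cos(a),np.sin(a),0]);z=np.array([0,0,-1.]);x=np.cross(y,z)
    G=R.from_matrix(np.c_[x,y,z])
    return np.round(q.inv().apply(np.array(pos)-o["eef_pos"]),4).tolist(),np.round((q.inv()*G).as_rotvec(degrees=True),2).tolist()
E
python3 - <<'E'
from h import *
from workcell import bot
d=pickle.load(open("c0.pkl","rb"));T,S=d["top"],d["scene"]
print("pan",plane(T,380+248/5-.5,200+255/5-.5,.048), plane(S,190+283/5-.5,165+170/5-.5,.048))
print(goal(bot.get_obs(),[.5228,.1105,.20],-20.5))
E
```

```text
pan [ 0.54298759 -0.19432754  0.048     ] [ 0.54350003 -0.19209175  0.048     ]
([-0.4725, -0.2498, 0.031], [-0.08, 0.08, 94.58])
```

>>> {"op": "send_rows", "data": {
  "deltas": [
    {"grip": 1,"translation": [-0.05,-0.026,0],"twist": [0,0,10]},
    {"grip": 1,"translation": [-0.1,-0.053,0],"twist": [0,0,20]},
    {"grip": 1,"translation": [-0.15,-0.08,0],"twist": [0,0,30]},
    {"grip": 1,"translation": [-0.2,-0.106,0],"twist": [0,0,40]},
    {"grip": 1,"translation": [-0.25,-0.132,0],"twist": [0,0,50]}
  ]
}}

```text
clock: 0.78
eef_pos: [0.3422, 0.2834, 0.2307]
tool_rot: [0.546, 0.838, -0.001, 0.0]
ft_force: [0.8, 0.4, 0.9]
grip_width: 0.0855
```

```bash
python3 - <<'E'
from h import *
from workcell import bot
o=bot.get_obs();print(o["eef_pos"],o["clock"]);print(goal(o,[.5228,.1105,.20],-20.5))
E
```

```text
[0.34219014 0.28340236 0.23072493] 0.775
([-0.231, 0.0956, 0.0309], [-0.03, 0.09, 44.27])
```

>>> {"op": "send_rows", "data": {
  "deltas": [
    {"grip": 1,"translation": [-0.055,0.022,0.006],"twist": [0,0,10]},
    {"grip": 1,"translation": [-0.11,0.045,0.012],"twist": [0,0,20]},
    {"grip": 1,"translation": [-0.165,0.068,0.02],"twist": [0,0,30]},
    {"grip": 1,"translation": [-0.231,0.0956,0.031],"twist": [0,0,40]},
    {"grip": 1,"translation": [-0.231,0.0956,0.031],"twist": [0,0,44.3]}
  ]
}}

```text
clock: 1.4
eef_pos: [0.5245, 0.1073, 0.1983]
tool_rot: [0.824, 0.566, -0.002, 0.0]
ft_force: [-0.3, 0.2, 0.4]
grip_width: 0.0854
```

>>> {"op": "send_rows", "data": {
  "deltas": [
    {"grip": 1,"translation": [0,0,0],"twist": [0,0,0]}
  ]
}}

```text
clock: 1.52
eef_pos: [0.5247, 0.1063, 0.1974]
tool_rot: [0.825, 0.566, -0.002, 0.0]
ft_force: [-0.7, 0.9, -1.1]
grip_width: 0.0854
```

```bash
python3 - <<'E'
from h import *
from workcell import bot,camera
o=bot.get_obs();print(o["eef_pos"],o["clock"]);print(goal(o,[.5228,.1105,.20],-20.5))
c=camera("wrist");pickle.dump(c,open("w1.pkl","wb"));im=c["color"].copy()
print(c["xyz"])
for z in(.091,.075,.006):
    p=proj(c,[.5228,.1105,z],True);print(z,p);cv2.circle(im,(int(p[0]),int(p[1])),2,(0,0,255),-1)
cv2.imwrite("pics/w1.png",im)
E
```

```text
[0.52467058 0.10626243 0.19742578] 1.525
([0.0033, -0.0033, -0.0026], [-0.14, 0.21, -0.58])
[0.5480162  0.16794512 0.34022392]
0.091 (np.float64(312.2662015534948), np.float64(229.67546585913976))
0.075 (np.float64(312.50312361831004), np.float64(224.35443675259273))
0.006 (np.float64(313.2792176983736), np.float64(207.00688850400587))
```

View pics/w1.png

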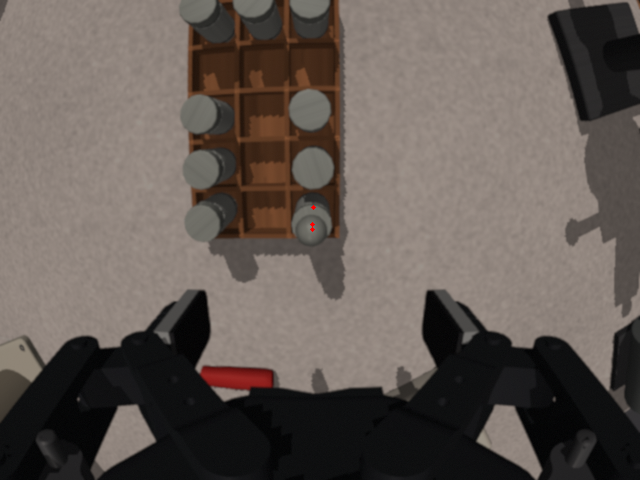

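The wrist view shows the ball knob at (312,230), where the projection puts it. The rack is square to the jaws, with the empty middle cell on the left and open bench on the right. I'll correct the small offset and descend.

>>> {"op": "send_rows", "data": {
  "deltas": [
    {"grip": 1,"translation": [0.0035,-0.0035,0.02],"twist": [0,0,-0.6]},
    {"grip": 1,"translation": [0.0035,-0.0035,0.04],"twist": [0,0,-0.6]},
    {"grip": 1,"translation": [0.0035,-0.0035,0.06],"twist": [0,0,-0.6]},
    {"grip": 1,"translation": [0.0035,-0.0035,0.08],"twist": [0,0,-0.6]},
    {"grip": 1,"translation": [0.0035,-0.0035,0.08],"twist": [0,0,-0.6]}
  ]
}}

```text
clock: 2.2
eef_pos: [0.52, 0.1115, 0.1162]
tool_rot: [0.82, 0.572, -0.004, -0.001]
ft_force: [-0.2, 0.1, 0.4]
grip_width: 0.0855
```

```bash
python3 - <<'E'
from h import *
from workcell import bot,camera
o=bot.get_obs();print(o["eef_pos"],o["clock"]);print(goal(o,[.5228,.1105,.038],-20.5))
c=camera("wrist");im=c["color"].copy()
for z in(.091,.075,.006):
    p=proj(c,[.5228,.1105,z],True);print(z,p);cv2.circle(im,(int(p[0]),int(p[1])),2,(0,0,255),-1)
cv2.imwrite("pics/w2.png",im)
E
```

```text
[0.5199864  0.11154274 0.11623028] 2.2
([0.0005, 0.0034, 0.0782], [-0.32, 0.34, 0.23])
0.091 (np.float64(323.6275845123136), np.float64(277.0444597736345))
0.075 (np.float64(323.1686668928677), np.float64(265.87338636203754))
0.006 (np.float64(321.77868164386103), np.float64(232.57147372698753))
```

View pics/w2.png

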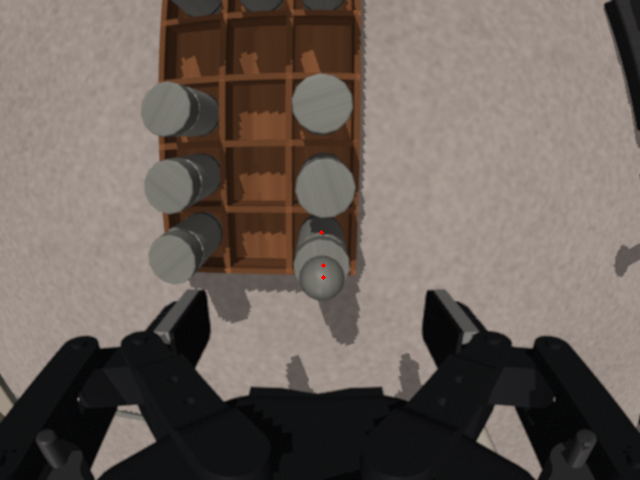

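The wrist view shows the ball at (321,278), within about 1 mm of the prediction. The left jaw will go into the empty middle column and the right jaw outside the rack.

>>> {"op": "send_rows", "data": {
  "deltas": [
    {"grip": 1,"translation": [0.0005,0.0028,0.015],"twist": [-0.3,0.3,0.2]},
    {"grip": 1,"translation": [0.0005,0.0028,0.033],"twist": [-0.3,0.3,0.2]},
    {"grip": 1,"translation": [0.0005,0.0028,0.05],"twist": [-0.3,0.3,0.2]},
    {"grip": 1,"translation": [0.0005,0.0028,0.067],"twist": [-0.3,0.3,0.2]},
    {"grip": 1,"translation": [0.0005,0.0028,0.078],"twist": [-0.3,0.3,0.2]}
  ]
}}

```text
clock: 2.88
eef_pos: [0.5238, 0.1113, 0.0399]
tool_rot: [0.821, 0.57, 0.001, 0.001]
ft_force: [0.0, -0.3, 0.5]
grip_width: 0.0854
```

>>> {"op": "send_rows", "data": {
  "deltas": [
    {"grip": 1,"translation": [0,0,0],"twist": [0,0,0]}
  ]
}}

```text
clock: 3.0
eef_pos: [0.5236, 0.1115, 0.0399]
tool_rot: [0.821, 0.571, 0.001, 0.001]
ft_force: [-0.0, 0.0, -0.1]
grip_width: 0.0855
```

```bash
python3 - <<'E'
from h import *
from workcell import bot,camera
o=bot.get_obs();print(o["eef_pos"],o["ft_force"],o["clock"]);print(goal(o,[.5224,.1105,.038],-20.5))
c=camera("wrist");cv2.imwrite("pics/w3.png",c["color"])
E
```

```text
[0.52359305 0.11153983 0.03986219] [-0.00321019  0.02891255 -0.06547359] 3.0
([-0.0014, -0.0008, 0.0019], [0.13, -0.06, 0.1])
```

View pics/w3.png

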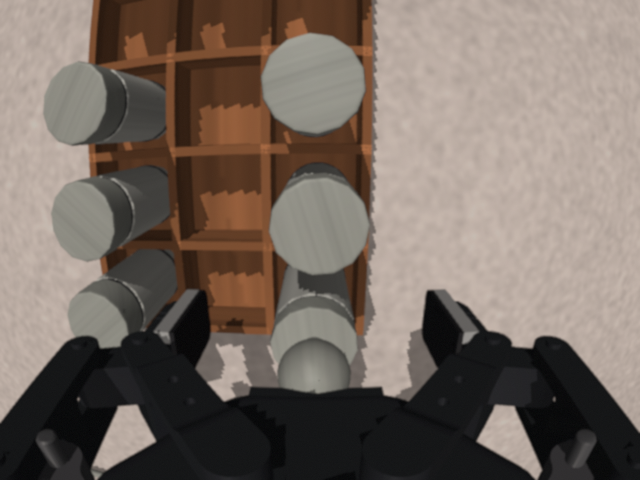

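The tube sits centred between the jaws, with the ball at (315,367) and no contact yet. I'll close.

>>> {"op": "send_rows", "data": {
  "deltas": [
    {"grip": 0.6,"translation": [0,0,0.001],"twist": [0,0,0]},
    {"grip": 0.3,"translation": [0,0,0.001],"twist": [0,0,0]},
    {"grip": 0,"translation": [0,0,0.001],"twist": [0,0,0]},
    {"grip": 0,"translation": [0,0,0.001],"twist": [0,0,0]},
    {"grip": 0,"translation": [0,0,0.001],"twist": [0,0,0]}
  ]
}}

```text
clock: 3.68
eef_pos: [0.5243, 0.1118, 0.0398]
tool_rot: [0.821, 0.571, 0.002, 0.001]
ft_force: [-1.6, -0.5, 3.0]
grip_width: 0.0286
```

>>> {"op": "send_rows", "data": {
  "deltas": [
    {"grip": 0,"translation": [0,0,0],"twist": [0,0,0]},
    {"grip": 0,"translation": [0,0,0],"twist": [0,0,0]},
    {"grip": 0,"translation": [0,0,0],"twist": [0,0,0]}
  ]
}}

```text
clock: 4.05
eef_pos: [0.5243, 0.1118, 0.0398]
tool_rot: [0.821, 0.571, 0.002, 0.001]
ft_force: [-0.7, -0.7, 1.9]
grip_width: 0.0288
```

>>> {"op": "send_rows", "data": {
  "deltas": [
    {"grip": 0,"translation": [0,0,-0.015],"twist": [0,0,0]},
    {"grip": 0,"translation": [0,0,-0.035],"twist": [0,0,0]},
    {"grip": 0,"translation": [0,0,-0.06],"twist": [0,0,0]},
    {"grip": 0,"translation": [0,0,-0.09],"twist": [0,0,0]},
    {"grip": 0,"translation": [0,0,-0.12],"twist": [0,0,0]}
  ]
}}

```text
clock: 4.68
eef_pos: [0.5238, 0.1116, 0.1614]
tool_rot: [0.821, 0.571, 0.002, 0.001]
ft_force: [0.3, -0.2, -1.1]
grip_width: 0.0287
```

```bash
python3 - <<'E'
from h import *
from workcell import bot,camera
o=bot.get_obs();print(o["eef_pos"],o["ft_force"],o["grip_width"],o["clock"]);print(goal(o,[.5432,-.1935,.16],-20.5), goal(o,[.5432,-.1935,.16],-60))
c=camera("scene");cv2.imwrite("pics/s2.png",c["color"]);pickle.dump(c,open("s2.pkl","wb"))
E
```

```text
[0.52376944 0.11157604 0.16143835] [ 0.28049984 -0.1734465  -1.12881011] 0.028725757037741707 4.675
([-0.2792, 0.1246, 0.0013], [0.23, -0.13, 0.09]) ([-0.2792, 0.1246, 0.0013], [0.18, -0.2, 39.59])
```

View pics/s2.png

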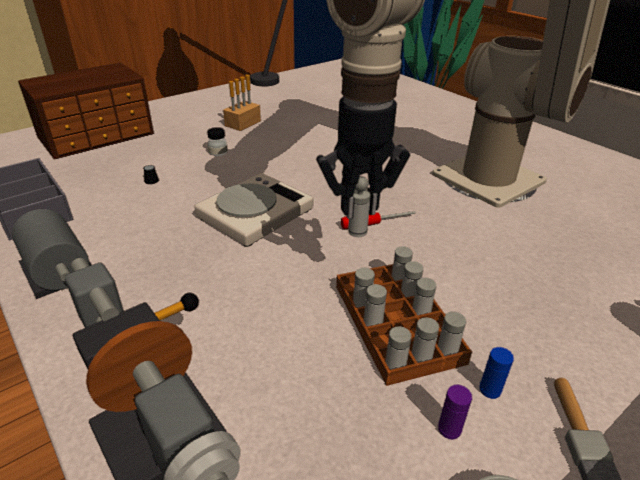

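The knob tube is held upright at (358,210) in the scene view. The eight flat tubes still stand in the rack. I'll move over to the pan.

>>> {"op": "send_rows", "data": {
  "deltas": [
    {"grip": 0,"translation": [-0.025,0.011,0],"twist": [0,0,0]},
    {"grip": 0,"translation": [-0.06,0.027,0],"twist": [0,0,0]},
    {"grip": 0,"translation": [-0.1,0.045,0],"twist": [0,0,0]},
    {"grip": 0,"translation": [-0.14,0.063,0],"twist": [0,0,0]},
    {"grip": 0,"translation": [-0.18,0.08,0],"twist": [0,0,0]}
  ]
}}

```text
clock: 5.35
eef_pos: [0.5385, -0.0859, 0.1661]
tool_rot: [0.821, 0.571, 0.006, 0.003]
ft_force: [0.9, 1.2, -0.7]
grip_width: 0.0285
```

```bash
python3 - <<'E'
from h import *
from workcell import bot,camera
o=bot.get_obs();print(o["eef_pos"]);print(goal(o,[.5432,-.1935,.16],-20.5))
E
```

```text
[ 0.53850673 -0.0858934   0.16612739]
([-0.0993, 0.0418, 0.006], [0.63, -0.36, 0.1])
```

>>> {"op": "send_rows", "data": {
  "deltas": [
    {"grip": 0,"translation": [-0.04,0.017,0.002],"twist": [0.3,-0.2,0]},
    {"grip": 0,"translation": [-0.075,0.032,0.004],"twist": [0.6,-0.4,0]},
    {"grip": 0,"translation": [-0.0995,0.042,0.006],"twist": [0.6,-0.4,0]},
    {"grip": 0,"translation": [-0.0995,0.042,0.006],"twist": [0.6,-0.4,0]},
    {"grip": 0,"translation": [-0.0995,0.042,0.006],"twist": [0.6,-0.4,0]}
  ]
}}

```text
clock: 5.98
eef_pos: [0.5431, -0.1933, 0.1601]
tool_rot: [0.821, 0.571, -0.0, 0.0]
ft_force: [0.9, -1.1, -0.6]
grip_width: 0.0284
```

```bash
python3 - <<'E'
from h import *
from workcell import bot,camera
o=bot.get_obs();print(o["eef_pos"],o["ft_force"]);print(goal(o,[.5432,-.1935,.095],-20.5))
E
```

```text
[ 0.5431416  -0.19328796  0.16014049] [ 0.94761083 -1.11668299 -0.60378869]
([-0.0002, 0.0001, 0.0651], [0.01, 0.02, 0.11])
```

>>> {"op": "send_rows", "data": {
  "deltas": [
    {"grip": 0,"translation": [0,0,0.025],"twist": [0,0,0]},
    {"grip": 0,"translation": [0,0,0.05],"twist": [0,0,0]},
    {"grip": 0,"translation": [0,0,0.068],"twist": [0,0,0]},
    {"grip": 0,"translation": [0,0,0.071],"twist": [0,0,0]},
    {"grip": 0,"translation": [0,0,0.071],"twist": [0,0,0]}
  ]
}}

```text
clock: 6.6
eef_pos: [0.5435, -0.1926, 0.0897]
tool_rot: [0.821, 0.571, 0.0, 0.0]
ft_force: [0.5, -0.2, -0.6]
grip_width: 0.0285
```

```bash
python3 - <<'E'
from h import *
from workcell import bot,camera
o=bot.get_obs();print(o["eef_pos"],o["ft_force"]);print(goal(o,[.5432,-.1935,.082],-20.5))
c=camera("scene")["color"][130:260,170:340];cv2.imwrite("pics/s3.png",cv2.resize(c,None,fx=4.4,fy=4.4,interpolation=cv2.INTER_CUBIC))
E
```

```text
[ 0.54353763 -0.19261438  0.08971008] [ 0.49029759 -0.18676561 -0.55269795]
([-0.0009, -0.0, 0.0077], [0.04, 0.01, 0.17])
```

View pics/s3.png

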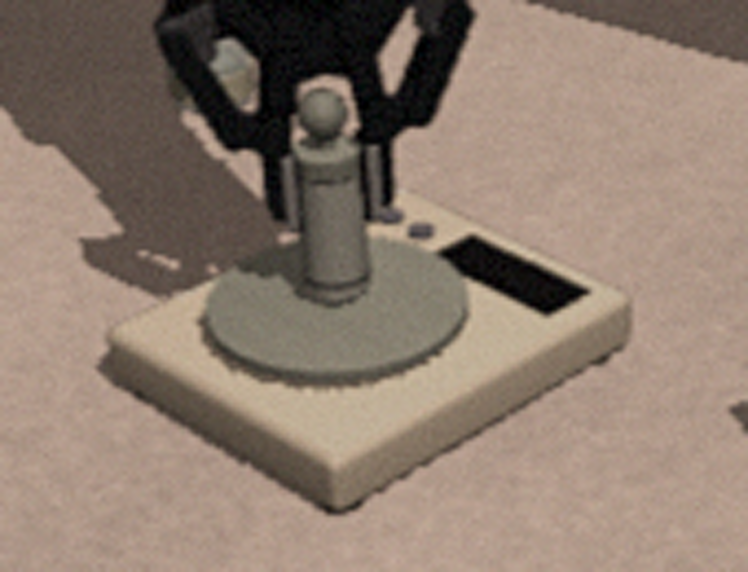

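The tube hangs a few mm above the pan's centre. I'll lower it slowly and watch the force.

>>> {"op": "send_rows", "data": {
  "deltas": [
    {"grip": 0,"translation": [0,0,0.002],"twist": [0,0,0]},
    {"grip": 0,"translation": [0,0,0.004],"twist": [0,0,0]},
    {"grip": 0,"translation": [0,0,0.006],"twist": [0,0,0]},
    {"grip": 0,"translation": [0,0,0.007],"twist": [0,0,0]},
    {"grip": 0,"translation": [0,0,0.007],"twist": [0,0,0]}
  ]
}}

```text
clock: 7.28
eef_pos: [0.5437, -0.1929, 0.0829]
tool_rot: [0.821, 0.571, 0.0, 0.001]
ft_force: [-0.2, -0.1, -0.9]
grip_width: 0.0287
```

>>> {"op": "send_rows", "data": {
  "deltas": [
    {"grip": 0,"translation": [0,0,0.001],"twist": [0,0,0]},
    {"grip": 0,"translation": [0,0,0.001],"twist": [0,0,0]}
  ]
}}

```text
clock: 7.52
eef_pos: [0.5438, -0.193, 0.0819]
tool_rot: [0.821, 0.571, 0.0, 0.001]
ft_force: [0.2, 0.1, -1.3]
grip_width: 0.0285
```

>>> {"op": "send_rows", "data": {
  "deltas": [
    {"grip": 0,"translation": [0,0,0.001],"twist": [0,0,0]},
    {"grip": 0,"translation": [0,0,0.001],"twist": [0,0,0]}
  ]
}}

```text
clock: 7.78
eef_pos: [0.5438, -0.193, 0.0819]
tool_rot: [0.821, 0.571, 0.0, 0.001]
ft_force: [-1.4, 0.7, 4.9]
grip_width: 0.0288
```

The pan took the weight: z stopped at 0.0819 and the force rose to about 5 N. I'll release.

>>> {"op": "send_rows", "data": {
  "deltas": [
    {"grip": 0.5,"translation": [0,0,0],"twist": [0,0,0]},
    {"grip": 0.8,"translation": [0,0,0],"twist": [0,0,0]},
    {"grip": 1,"translation": [0,0,0],"twist": [0,0,0]},
    {"grip": 1,"translation": [0,0,0],"twist": [0,0,0]},
    {"grip": 1,"translation": [0,0,0],"twist": [0,0,0]}
  ]
}}

```text
clock: 8.4
eef_pos: [0.5437, -0.193, 0.0817]
tool_rot: [0.821, 0.571, 0.0, 0.001]
ft_force: [-0.0, 0.3, -0.6]
grip_width: 0.0852
```

```bash
python3 - <<'E'
from h import *
from workcell import bot,camera
o=bot.get_obs();print(o["eef_pos"],o["ft_force"],o["grip_width"])
c=camera("scene")["color"][130:260,170:340];cv2.imwrite("pics/s4.png",cv2.resize(c,None,fx=4.4,fy=4.4,interpolation=cv2.INTER_CUBIC))
E
```

```text
[ 0.54372841 -0.19298424  0.08172638] [-0.03203932  0.30223411 -0.64328741] 0.08520168523659531
```

View pics/s4.png

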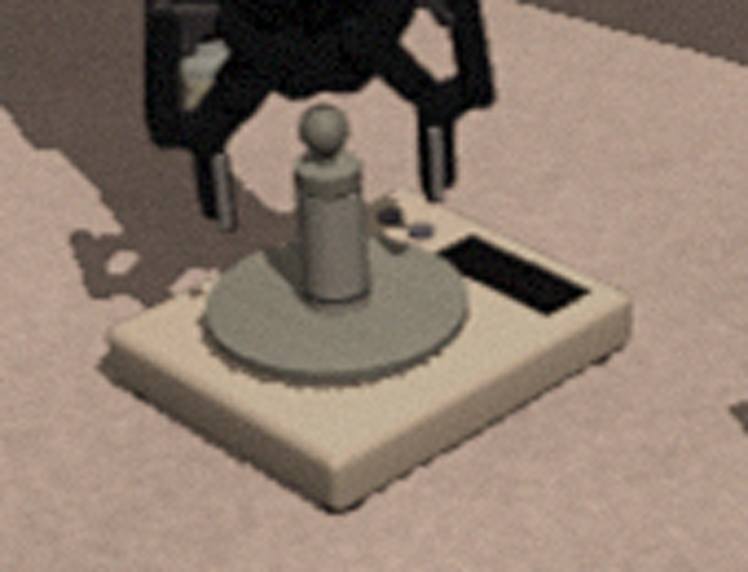

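The tube stands free on the pan, with its foot at crop (335,300) and the jaws clear on both sides. I'll retreat straight up.

>>> {"op": "send_rows", "data": {
  "deltas": [
    {"grip": 1,"translation": [0,0,-0.02],"twist": [0,0,0]},
    {"grip": 1,"translation": [0,0,-0.05],"twist": [0,0,0]},
    {"grip": 1,"translation": [0,0,-0.09],"twist": [0,0,0]},
    {"grip": 1,"translation": [0,0,-0.13],"twist": [0,0,0]},
    {"grip": 1,"translation": [0,0,-0.16],"twist": [0,0,0]}
  ]
}}

```text
clock: 9.07
eef_pos: [0.5439, -0.193, 0.2439]
tool_rot: [0.821, 0.571, 0.001, 0.002]
ft_force: [-0.2, -0.7, 0.0]
grip_width: 0.0851
```

>>> {"op": "send_rows", "data": {
  "deltas": [
    {"grip": 1,"translation": [0.03,0,-0.01],"twist": [0,0,0]},
    {"grip": 1,"translation": [0.06,0,-0.01],"twist": [0,0,0]},
    {"grip": 1,"translation": [0.06,0,-0.01],"twist": [0,0,0]},
    {"grip": 1,"translation": [0.06,0,-0.01],"twist": [0,0,0]}
  ]
}}

```text
clock: 9.57
eef_pos: [0.5645, -0.137, 0.2536]
tool_rot: [0.821, 0.571, 0.001, 0.002]
ft_force: [-0.5, -0.5, 0.8]
grip_width: 0.0853
```

```bash
python3 - <<'E'
from h import *
from workcell import bot,camera
c=camera("scene")
for p in([.5432,-.1935,.048],[.5432,-.1935,.133]):print(proj(c,p))
cv2.imwrite("pics/s5.png",c["color"]);w=camera("wrist");cv2.imwrite("pics/w5.png",w["color"])
print([proj(w,[.5432,-.1935,z],True) for z in(.048,.133)])
E
```

```text
(np.float64(245.86109836542258), np.float64(198.1599268876199))
(np.float64(242.69220583043813), np.float64(159.88850867933317))
[(np.float64(315.37143443032244), np.float64(267.8003448292141)), (np.float64(315.7031262256653), np.float64(304.5354698285955))]
```

View pics/s5.png

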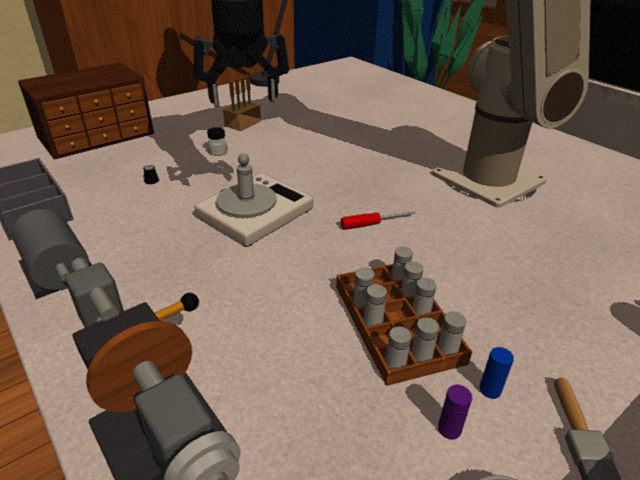

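View pics/w5.png

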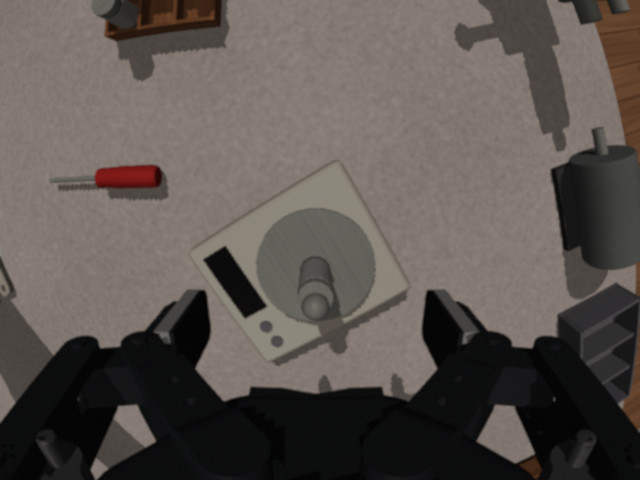

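The tube stands upright near the pan's centre: ball at (243,160) in the scene view as predicted, and (315,305) in the wrist view. All eight flat tubes are standing in their cells and the arm touches nothing. I'll hand it in.

```bash
python3 -c "
from workcell import bot
print(bot.job_done())"
```

```text
the job is handed in; nothing more can be done
None
```

I took the ball-knob tube out of its corner cell and stood it upright near the centre of the scale pan. One jaw went into the empty middle column and the other outside the rack. I lowered the tube until the force rose to about 5 N, opened the jaws, and withdrew straight up.

In the last scene and wrist pictures the tube is standing, its ball where I predicted to within about 1 pixel, and its foot is wholly on the pan. The eight flat tubes are in their cells, and the blue and purple look-alikes were not touched. The robot's clock read about 9.7 s. None of the checks failed or disagreed; the knob's measured positions agreed to 1–3 mm throughout.

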